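# Repack the drilling-jig tray, guide block under the fence bar

## Task

The long fence bar was left standing on end in the pocket of the wooden kit tray: lift it out and lay it down on the bench beside the tray. Then put the drill guide block down into the empty pocket, lying fully home on the pocket's floor with its holes up, take the bar again and lay it flat and fully down across the two saddles, above the block. Let go of everything and leave the tape measure, the board offcut and the screwdriver where they are.

Things in the scene. Friction and masses are not known exactly. Their poses are not given: they have to be found in the camera images.
- tray: Open wooden kit tray fixed to the bench, 232 (x) x 150 (y) mm outside, turned up to 0.35 rad. Origin: centre of its underside, on the bench. z up, x along its length, y across. Floor 12 mm thick. Side walls: inside at y = +-67, 8 mm thick, 50 mm high above the bench. End walls: inside at x = +-106, 10 mm thick, 60 mm high.
- tray_pocket (a point): Centre of the pocket's floor, mid-tray, 12 mm above the bench; axes as the tray. Ribs 14 mm high leave 52 mm along x and 102 mm along y for the block. Ribs at its y ends are 68 mm long, 10 thick; 4 ribs along its long sides at x = +-30, y = +-38 (8 x 26 mm) leave 50 mm open for fingers in the middle of each long side. Free between the saddles: x = -60 to 60.
- tray_saddle_a (a point): Centre of the top of one saddle, 83 mm from the tray's middle towards +x, 46 mm above the bench; axes as the tray. A flat ledge 46 mm long (x). Two cheeks on it, 14 mm high and 12 mm thick, leave a 50 mm wide channel (y) for the bar. The end walls leave 212 mm along x for it.
- tray_saddle_b (a point): Centre of the top of the other saddle, the same, 83 mm from the tray's middle towards -x.
- bar_mid (a point): Centre of the fence bar: aluminium, 200 mm long (its z), 40 wide (its y), 24 thick (its x), 0.2-0.33 kg, dark groove line on its wide faces. Starts on end on the pocket's floor, width within 0.15 rad of the tray's y. In place it lies along the tray's x, wide face down, either end first, centre 58 mm above the bench, over the pocket's middle. Left of the tray (+y) the bench is clear to lay it on.
- block_mid (a point): Centre of the drill guide block: steel, 90 mm long (its x), 40 wide (its y), 30 high (its z), 0.24-0.39 kg, three brass-ringed holes in a row on top. Starts flat on the bench, right of the tray (-y), any yaw. In the pocket its length lies along the tray's y, either way round, centre 27 mm above the bench; its top is then 4 mm below the saddles' tops.
- tape_mid (a point): Bystander: centre of a black tape measure, 66 x 34 x 52 mm high, loose on the bench right of the tray.
- offcut_mid (a point): Bystander: centre of a white-faced board offcut, 70 x 50 x 18 mm high, loose on the bench right of the tray.
- screwdriver_grip (a point): Bystander: middle of the handle of a screwdriver, 200 mm long, lying along its x axis on the bench far to the left, about along world x.
Things that resemble listed ones, but are neither listed nor needed, are in the scene too. Of the things like the part that bears block_mid, leave any that is orange; of the rest the larger one is meant.

How it is judged:
On the way, in this order (a step that is already met when the one before it is completed fails the run):
1. the bar is held in the fingers, lifted up out of the tray (height (world z) of bar_mid above 0.14 m and contact force between the fingers and bar above 0.5 N), for 0.1 s.
2. the bar lies on the bench, let go (height (world z) of bar_mid below 0.026 m and angle between bar_mid's own z axis and vertical between 1.47 and 1.67 rad and contact force between the fingers and bar below 0.1 N), for 0.2 s.
3. the block lies home in the pocket, let go (x of block_mid in the frame of tray_pocket between -0.008 and 0.008 m and y of block_mid in the frame of tray_pocket between -0.008 and 0.008 m and z of block_mid in the frame of tray_pocket between 0.01 and 0.019 m and angle between the x axis of block_mid and the y axis of tray_pocket, either way round below 0.2 rad and angle between the z axis of block_mid and the z axis of tray_pocket, either way round below 0.1 rad and angle between block_mid's own z axis and vertical below 0.1 rad and contact force between the fingers and block below 0.1 N), for 0.2 s.
At the end, for the whole second after the job is handed in: Block in the pocket on its floor, holes up (centre within 8 mm, height 5 mm, long axis 0.2 rad of the tray's y); bar flat, wide face down, on both saddles above it (centre within 10 mm along, 8 mm across, height 4 mm, 0.1 rad); both released and at rest (x of block_mid in the frame of tray_pocket between -0.008 and 0.008 m and y of block_mid in the frame of tray_pocket between -0.008 and 0.008 m and z of block_mid in the frame of tray_pocket between 0.01 and 0.019 m and angle between the x axis of block_mid and the y axis of tray_pocket, either way round below 0.2 rad and angle between the z axis of block_mid and the z axis of tray_pocket, either way round below 0.1 rad and angle between block_mid's own z axis and vertical below 0.1 rad and x of bar_mid in the frame of tray_pocket between -0.01 and 0.01 m and y of bar_mid in the frame of tray_pocket between -0.008 and 0.008 m and z of bar_mid in the frame of tray_pocket between 0.042 and 0.05 m and angle between the z axis of bar_mid and the x axis of tray_pocket, either way round below 0.1 rad and angle between the x axis of bar_mid and the z axis of tray_pocket, either way round below 0.1 rad and linear speed of each of bar, block below 0.02 m/s); the robot touches nothing.
It fails at once if the tape is shifted by more than 30 mm (distance of tape_mid from where it was at the start of the episode above 0.03 m).
It fails at once if the offcut is shifted by more than 30 mm (distance of offcut_mid from where it was at the start of the episode above 0.03 m).
It fails at once if the screwdriver is shifted by more than 30 mm (distance of screwdriver_grip from where it was at the start of the episode above 0.03 m).
It also fails if it takes over 72 s, if anything falls off the work surface, if the arm or the gripper's body presses on something with over 40 N, if the wrist force passes 120 N, or if a joint passes its speed limit or range.

## Robot

A 6-joint arm with a two-finger parallel gripper is mounted at the origin on the work surface. World frame = base frame: x ahead of the robot, y to its left, z up, the work surface at z = 0. Lengths are in m, angles in rad, forces in N, time in s.
With the tool pointing down it reaches from about 0.375 to 0.925 m from the base axis. Payload 5.7 kg.
Tool frame: the origin (TCP) lies midway between the tips of the shut fingers; the grasp point (between the pads) lies 19 mm behind it; z points along the fingers, x is the direction in which the jaws open and shut, and the axes are right-handed (so a half turn about z gives the same grasp; the last joint's range is limited). The gripper opens to 88 mm and grips with 3 to 60 N. Pads are 20 mm wide; open, the fingers measure 115 mm over their backs; the gripper's body (75 mm by 178 mm) begins 61 mm behind the grasp point.
Start: joints at [-1.277, 0.359, 1.51, -0, 1.272, -0.115], TCP at [0.238, -0.551, 0.223] pointing down, gripper open.
Joint ranges: [-2.97, 2.97], [-1.01, 2.36], [0.21, 2.38], [-0.96, 4.11], [0.2, 2.71], [-2.98, 2.98]. Speed limits (rad/s): [2.39, 2.39, 3.14, 3.14, 3.14, 3.14].

## Interface

Orientations are given as a unit quaternion [x, y, z, w].
In Python, from bench import move_ptp, servo_line, goto_joints, move_gripper, sleep, inverse_kinematics, capture, PlanningError, close_job, spot_in, silhouettes, current_clock, current_joint_pos, current_qvel, current_joint_torque, current_position, current_orientation, current_force, current_torque, current_finger_gap gives the robot as it stands. Calls block until the motion is done:
- move_ptp(position, orientation): joint-space move of the TCP to a pose.
- servo_line(position, orientation=None, rate=0.15, contact_N=None): straight line of the TCP; orientation=None keeps the orientation; rate is the mean speed in m/s. With contact_N (N) it stops when the force on the tool has changed by that much, and returns True; else False.
- goto_joints(angles): joint-space move.
- move_gripper(opening): finger opening in m; the grip force is fixed at half the most; returns when the fingers have stopped.
- sleep(seconds).
- inverse_kinematics(position, orientation): joint angles nearest the present ones, or None.
- capture(name): name is "side" or "top" or "wrist"; returns a dict with "image" (420x560x3 uint8, blue, green, red), "range_z" (420x560 float32, m along the optical axis (not along the pixel's ray), 0 where there is no reading), "intrinsics" (3x3 intrinsics, pixels), "R" (3x3) and "t" (3): a world point X has camera coordinates R X + t. Camera axes: x right, y down, z forward; pixel columns grow to the right and rows downward; lengths in m; the calibration is good to about 2 mm. A picture is of the moment at which its call begins.
A pose or a line that the arm cannot do raises PlanningError and nothing moves.
- close_job(): hands the job in, once; it reports no verdict.
Trained networks look in the newest picture that a camera, given by its name, has taken for a name from the list of things; names that differ only in an ending like _2 or _b are one class to them, and where a whole thing is asked for, a point or a joint stands for the part that bears it (a point fixed in the world has none). Each returns a list of dicts, best first, with "conf" (0 to 1); they miss things now and then, are a little off and sometimes report something else, mostly with a low value. They report only what shows in the picture. A call takes as long as a camera call. They do not tell look-alikes from the thing itself.
- spot_in(camera, query): "xy" ([column, row] in pixels, amid what is visible of it).
- silhouettes(camera, query): "region" (420x560 bool, what is visible of it) and "xy" ([column, row] in pixels, amid what is visible of it).
Readings, each from a call of its own:
- current_clock(): time.
- current_joint_pos(): joint angles.
- current_qvel(): joint speeds.
- current_joint_torque(): joint torques, N m.
- current_position(): TCP position.
- current_orientation(): TCP orientation.
- current_force(): force on the tool from outside, world axes, zero at the start.
- current_torque(): the same for the moment, N m.
- current_finger_gap(): finger opening in m.
Only numpy, scipy, OpenCV 4.12 (cv2) and the standard library are available. Lean on these libraries where they do the work, as an engineer would, in place of code of your own. Each camera call takes 0.05 s, during which the arm holds its last target.

## Working session

There is one attempt and no reset: what is moved stays moved. The work goes in short steps, each a Python script; the robot and the scene stay as the last script left them, time stands still between calls to the robot, and variables do not carry over. Pictures are saved under pics/ and viewed, and the job is handed in when it is done.

```bash
ls; mkdir -p pics; python3 - <<'E'
from bench import *
import cv2,numpy as np
print(current_clock(),current_position(),current_orientation(),current_finger_gap())
for n in ("top","side","wrist"):
    c=capture(n); cv2.imwrite(f"pics/{n}0.png",c["image"]); print(n,c["intrinsics"].tolist(),c["R"].tolist(),c["t"].tolist())
    np.savez(f"{n}0.npz",**c)
E
```

```text
pics
0.0 [ 0.23830594 -0.54990484  0.22183853] [ 8.35910814e-01 -5.48864551e-01 -6.92837457e-04 -5.79033315e-04] 0.0879852659108227
top [[439.32660251191066, 0.0, 280.4125273473142], [0.0, 439.32660251191066, 213.9798000426113], [0.0, 0.0, 1.0]] [[0.022631222178974196, -0.9997418636122235, -0.0020084630552597805], [-0.9966878122147338, -0.022405034135788492, -0.07817556797351512], [0.07811038833147248, 0.003771019296237112, -0.9969375841286022]] [0.014824823300947325, 0.48037196323654363, 1.224805539800167]
side [[476.94387276803576, 0.0, 278.283933569004], [0.0, 476.94387276803576, 203.6738830216723], [0.0, 0.0, 1.0]] [[0.9963423645075553, -0.0825161678770237, 0.02220303417068019], [-0.02241451554908494, -0.5031071337049057, -0.8639333316338326], [0.08245897270881672, 0.8602757081622873, -0.5031165111240948]] [-0.478552858436808, 0.1119513857494051, 1.2885390700337358]
wrist [[370.68914379205995, 0.0, 282.4249577131247], [0.0, 370.68914379205995, 207.90395924753832], [0.0, 0.0, 1.0]] [[0.39768774277202773, -0.9175194522558269, -0.0015855538646633348], [-0.8855452828646676, -0.3842800131120094, 0.261033376254399], [-0.24011249706132784, -0.1024056944451929, -0.965328473888641]] [-0.5991643762709337, -0.031186341950803543, 0.38998655495604695]
```

View pics/top0.png

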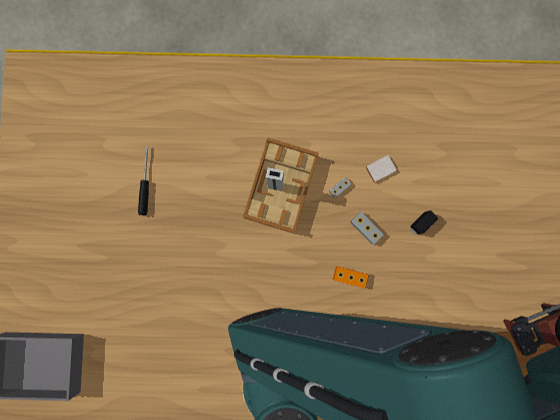

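View pics/side0.png

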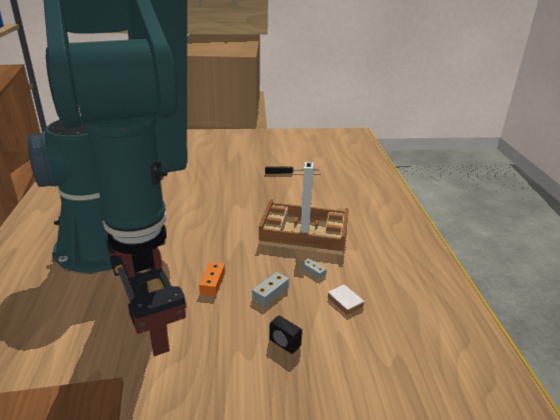

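View pics/wrist0.png

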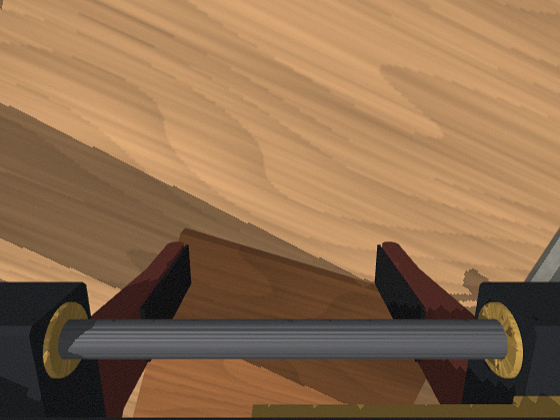

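Top view: three things look like the block. They are the orange one at (351,276), which I leave, a small grey one at (341,187), and a larger grey one at (367,228), which is my choice. The bar stands in the tray at (274,176). The tray is around (282,185), the tape at (424,222), the offcut at (381,169) and the screwdriver at (144,195).

```bash
cat > h.py <<'E'
from bench import *
import numpy as np, cv2
from scipy.spatial.transform import Rotation as Ro
def cloud(c,mask=None):
    z=c["range_z"]; K=c["intrinsics"]; m=z>0
    if mask is not None: m&=mask
    v,u=np.nonzero(m); d=z[v,u]
    P=np.stack([(u-K[0,2])/K[0,0]*d,(v-K[1,2])/K[1,1]*d,d],1)
    return (P-c["t"])@c["R"], np.stack([u,v],1)
def rect(P2):
    (c,s,a)=cv2.minAreaRect(P2.astype(np.float32)); 
    a=np.deg2rad(a)
    if s[0]<s[1]: s=(s[1],s[0]); a+=np.pi/2
    return np.array(c),s,(a+np.pi/2)%np.pi-np.pi/2
def down(jaw): # tool z down, tool x (jaw axis) at yaw jaw in world
    c,s=np.cos(jaw),np.sin(jaw)
    return Ro.from_matrix(np.array([[c,s,0],[s,-c,0],[0,0,-1]])).as_quat()
E
python3 - <<'E'
from h import *
for cam in ("top","side"):
    c=capture(cam)
    for q in ("tray","bar_mid","block_mid","tape_mid","offcut_mid","screwdriver_grip"):
        for s in silhouettes(cam,q):
            if s["conf"]<.2: continue
            m=s["region"]
            P,_=cloud(c,m); 
            if len(P)<5: continue
            zz=np.percentile(P[:,2],[2,50,98]).round(4)
            top=P[P[:,2]>zz[2]-0.006]
            r=rect(top[:,:2]);
            print(cam,q,round(s["conf"],2),np.round(s["xy"],0),len(P),"z",zz,"toprect",r[0].round(4),np.round(r[1],3),round(r[2],3))
c=np.load("top0.npz")
im=cv2.resize(c["image"][120:300,230:450],None,fx=3.4,fy=3.3,interpolation=cv2.INTER_CUBIC); cv2.imwrite("pics/crop1.png",im)
E
```

```text
top tray 0.74 [284. 185.] 4333 z [0.0052 0.0455 0.0644] toprect [0.5599 0.0274] [0.232 0.149] -0.274
top bar_mid 0.68 [275. 177.] 330 z [0.0277 0.2073 0.2166] toprect [0.5627 0.0415] [0.039 0.024] 1.396
top block_mid 0.69 [370. 228.] 555 z [-0.0011  0.0299  0.0353] toprect [ 0.4473 -0.218 ] [0.089 0.04 ] 0.793
top block_mid 0.62 [350. 274.] 481 z [0.0232 0.0301 0.0346] toprect [ 0.3096 -0.1729] [0.089 0.04 ] 1.337
top block_mid 0.48 [342. 183.] 198 z [0.0145 0.0206 0.0256] toprect [ 0.5618 -0.1413] [0.06  0.026] -0.84
top tape_mid 0.76 [423. 226.] 407 z [-0.      0.0505  0.056 ] toprect [ 0.4664 -0.3748] [0.066 0.031] -0.776
top offcut_mid 0.78 [383. 167.] 446 z [0.0013 0.0186 0.0242] toprect [ 0.6185 -0.2582] [0.069 0.05 ] -1.087
top screwdriver_grip 0.77 [145. 196.] 421 z [0.0028 0.0227 0.0302] toprect [0.5205 0.4159] [0.099 0.022] 0.049
side tray 0.76 [299. 230.] 3447 z [0.0036 0.0383 0.0615] toprect [0.5545 0.0209] [0.231 0.151] -0.271
side bar_mid 0.72 [307. 194.] 642 z [0.001  0.1245 0.2129] toprect [0.5589 0.0376] [0.041 0.024] 1.429
side bar_mid 0.54 [300. 227.] 3585 z [0.001  0.0378 0.0616] toprect [0.5546 0.0206] [0.233 0.146] -0.291
side block_mid 0.79 [272. 290.] 720 z [0.004  0.0287 0.0328] toprect [ 0.4433 -0.2229] [0.091 0.042] 0.811
side block_mid 0.77 [213. 278.] 602 z [0.0021 0.0289 0.0323] toprect [ 0.3061 -0.177 ] [0.093 0.039] 1.347
side tape_mid 0.88 [287. 332.] 870 z [0.0073 0.044  0.0539] toprect [ 0.4632 -0.3804] [0.065 0.035] -0.799
side offcut_mid 0.71 [343. 300.] 667 z [-0.      0.0174  0.0206] toprect [ 0.6152 -0.2611] [0.074 0.054] -1.056
side screwdriver_grip 0.7 [276. 171.] 198 z [0.002  0.0193 0.0275] toprect [0.5147 0.4113] [0.088 0.024] -0.093
```

View pics/crop1.png

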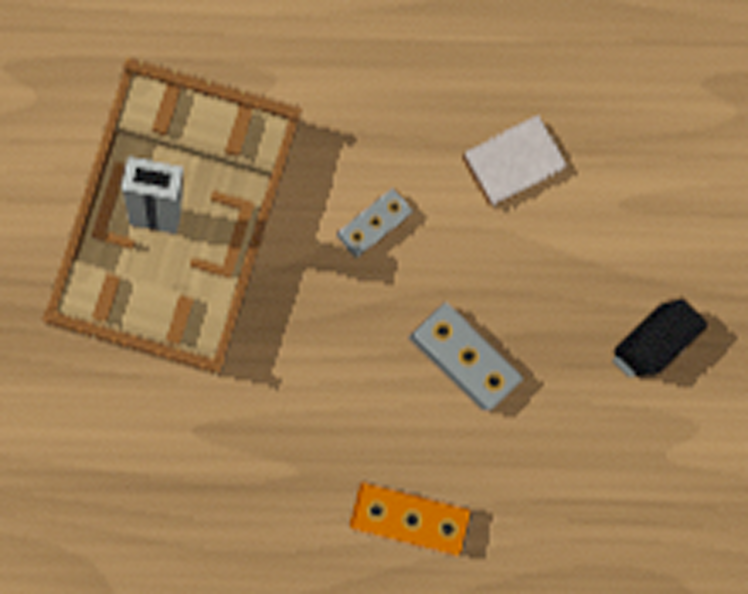

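The close crop confirms the choice: the grey three-hole block at crop (467,355) is clearly larger than the grey one at (375,222), and the third is orange. Top and side views agree to about 5 mm, so I'll refine with the wrist camera. First I check which tool tilts are reachable for the bar.

```bash
cat >> h.py <<'E'
def tilt(hyaw,th,flip=False):
    """tool z = sin th * h - cos th * up ; tool x = horizontal, perpendicular to h"""
    h=np.array([np.cos(hyaw),np.sin(hyaw),0]); up=np.array([0,0,1.])
    z=np.sin(th)*h-np.cos(th)*up
    x=np.array([-h[1],h[0],0])*(-1 if flip else 1)
    y=np.cross(z,x)
    return Ro.from_matrix(np.stack([x,y,z],1)).as_quat()
E
python3 - <<'E'
from h import *
bc=np.array([.5605,.0395])
for yaw in (-.16,-.16+np.pi):
  for flip in (0,1):
    for th in (90,75,60,45,30):
        t=np.deg2rad(th); h=np.array([np.cos(yaw),np.sin(yaw)])
        out=[]
        for back,z in ((0,.12),(.09,.14),(0,.22)):
            p=[*(bc+h*(.005-back)),z]; q=inverse_kinematics(p,tilt(yaw,t,flip)); out.append(None if q is None else np.round(q,2).tolist())
        # lay
        lay=None
        for L in ((.55,.2),(.5,.2),(.6,.2)):
            q=inverse_kinematics([*L,.008],tilt(yaw,t-np.pi/2,flip)); out.append(None if q is None else np.round(q,2).tolist())
        print(round(yaw,2),flip,th,out[0],[o is not None for o in out])
E
```

```text
-0.16 0 90 None [False, False, False, True, True, True]
-0.16 0 75 None [False, False, False, True, True, True]
-0.16 0 60 None [False, False, False, True, True, True]
-0.16 0 45 [0.04, 0.39, 2.34, 3.53, 0.39, 1.36] [True, False, False, True, True, True]
-0.16 0 30 [0.0, 0.29, 2.13, -0.39, 0.21, -1.05] [True, True, True, True, True, True]
-0.16 1 90 None [False, False, False, True, True, True]
-0.16 1 75 None [False, False, False, True, True, True]
-0.16 1 60 None [False, False, False, True, True, True]
-0.16 1 45 [0.04, 0.39, 2.34, 3.53, 0.39, -1.78] [True, False, False, True, True, True]
-0.16 1 30 [0.0, 0.29, 2.13, -0.39, 0.21, 2.09] [True, True, True, True, True, True]
2.98 0 90 [-0.1, 1.33, 0.71, 0.14, 2.67, 1.7] [True, False, False, True, True, True]
2.98 0 75 [-0.1, 1.18, 0.8, 0.1, 2.46, 1.67] [True, False, True, True, True, True]
2.98 0 60 [-0.09, 1.03, 0.94, 0.07, 2.22, 1.65] [True, True, True, False, False, False]
2.98 0 45 [-0.09, 0.86, 1.11, 0.06, 1.95, 1.64] [True, True, True, True, True, True]
2.98 0 30 [-0.08, 0.7, 1.3, 0.04, 1.66, 1.64] [True, True, True, True, False, True]
2.98 1 90 [-0.1, 1.33, 0.71, 0.14, 2.67, -1.44] [True, False, False, True, True, True]
2.98 1 75 [-0.1, 1.18, 0.8, 0.1, 2.46, -1.48] [True, False, True, True, True, True]
2.98 1 60 [-0.09, 1.03, 0.94, 0.07, 2.22, -1.49] [True, True, True, False, False, False]
2.98 1 45 [-0.09, 0.86, 1.11, 0.06, 1.95, -1.5] [True, True, True, True, True, True]
2.98 1 30 [-0.08, 0.7, 1.3, 0.04, 1.66, -1.5] [True, True, True, True, False, True]
```

```bash
python3 - <<'E'
from h import *
bc=np.array([.5605,.0395]); yaw=2.98
h=np.array([np.cos(yaw),np.sin(yaw)])
for th in (80,75,70,65,60):
    t=np.deg2rad(th); r=[]
    for z in (.12,.16,.2,.24,.28):
        q=inverse_kinematics([*(bc+h*.005),z],tilt(yaw,t,1)); r.append(q is not None)
    l=[]
    for ly in (2.98,3.14,-2.9):
      for L in ((.5,.24),(.56,.24)):
        for z in (.008,.1):
         q=inverse_kinematics([*L,z],tilt(ly,t-np.pi/2,1)); l.append(None if q is None else np.round(q,2).tolist())
    print(th,r); print('   ',[None if x is None else x[3:] for x in l])
E
```

```text
80 [True, True, True, True, True]
    [[-0.18, 0.54, -0.88], [-0.13, 0.75, -0.93], [-0.15, 0.6, -0.95], [-0.12, 0.8, -0.99], [-0.13, 0.51, -1.1], [-0.09, 0.73, -1.14], [-0.1, 0.58, -1.16], [-0.08, 0.78, -1.19], [-0.03, 0.49, -1.45], [-0.02, 0.71, -1.46], [-0.02, 0.56, -1.5], [-0.01, 0.77, -1.51]]
75 [True, True, True, True, True]
    [[-0.35, 0.43, -0.68], [-0.24, 0.65, -0.81], [-0.28, 0.49, -0.8], [-0.21, 0.69, -0.89], [-0.27, 0.38, -0.94], [-0.17, 0.61, -1.05], [-0.21, 0.45, -1.05], [-0.15, 0.66, -1.12], [-0.08, 0.34, -1.4], [-0.05, 0.58, -1.44], [-0.04, 0.41, -1.48], [-0.03, 0.63, -1.49]]
70 [True, True, True, True, True]
    [[-0.64, 0.34, -0.37], [-0.39, 0.55, -0.64], [-0.51, 0.39, -0.55], [-0.34, 0.59, -0.74], [-0.56, 0.26, -0.62], [-0.3, 0.49, -0.91], [-0.4, 0.32, -0.83], [-0.25, 0.53, -1.01], None, [-0.09, 0.44, -1.39], [-0.08, 0.26, -1.43], [-0.05, 0.49, -1.47]]
65 [True, True, True, True, True]
    [None, [-0.61, 0.47, -0.4], [-0.87, 0.32, -0.17], [-0.53, 0.5, -0.54], None, [-0.52, 0.38, -0.67], [-0.85, 0.22, -0.37], [-0.42, 0.41, -0.82], None, [-0.17, 0.29, -1.3], None, [-0.09, 0.34, -1.43]]
60 [True, True, True, True, True]
    [None, [-0.91, 0.43, -0.07], None, [-0.8, 0.43, -0.24], None, [-0.9, 0.3, -0.26], None, [-0.74, 0.31, -0.49], None, None, None, None]
```

```bash
python3 - <<'E'
from h import *
rows=[];rhs=[]
for x in (.45,.55,.65,.75):
  for z in (.05,.2,.35):
    for th in (-10,0,20,40,60):
      q=inverse_kinematics([x,0,z],tilt(np.pi,np.deg2rad(th),1))
      if q is None or abs(q[3])>.02: continue
      a=q[1];b=a+q[2];c=b+q[4]
      s,k=np.sin,np.cos
      rows+= [[1,0,s(a),s(b),k(b),s(c)],[0,1,k(a),k(b),-s(b),k(c)]]; rhs+=[x,z]
A=np.array(rows);sol,res,_,_=np.linalg.lstsq(A,np.array(rhs),rcond=None); print(len(A),sol.round(4),np.abs(A@sol-rhs).max())
a0,h0,L2,L3,e,d=sol
for th in (80,75,70,60,50,45):
  for gz in (.12,.15,.18):
    q=inverse_kinematics([.56,.04,gz],tilt(2.98,np.deg2rad(th),1))
    if q is None: print(th,gz,None);continue
    a=q[1];b=a+q[2]
    el=np.array([a0+L2*np.sin(a),h0+L2*np.cos(a)]); w=el+np.array([L3*np.sin(b)+e*np.cos(b),L3*np.cos(b)-e*np.sin(b)])
    # distance of bar top from forearm line
    u=np.array([np.sin(b),np.cos(b)]); r=np.array([.56,.212])-w
    print(th,gz,"elbow",el.round(3),"wrist",w.round(3),"perp dist of bar top", round(abs(u[0]*r[1]-u[1]*r[0]),3),"along",round(r@u,3))
E
```

```text
28 [0.0054 0.2694 0.6075 0.4332 0.1107 0.3826] 0.0005877943938010638
80 0.12 elbow [0.58  0.467] wrist [0.931 0.19 ] perp dist of bar top 0.13 along -0.348
80 0.15 elbow [0.572 0.487] wrist [0.931 0.219] perp dist of bar top 0.148 along -0.34
80 0.18 elbow [0.565 0.506] wrist [0.931 0.249] perp dist of bar top 0.166 along -0.333
75 0.12 elbow [0.569 0.495] wrist [0.923 0.222] perp dist of bar top 0.153 along -0.33
75 0.15 elbow [0.561 0.514] wrist [0.923 0.252] perp dist of bar top 0.171 along -0.323
75 0.18 elbow [0.553 0.532] wrist [0.923 0.282] perp dist of bar top 0.188 along -0.319
70 0.12 elbow [0.557 0.523] wrist [0.914 0.253] perp dist of bar top 0.175 along -0.31
70 0.15 elbow [0.549 0.542] wrist [0.914 0.283] perp dist of bar top 0.193 along -0.305
70 0.18 elbow [0.54  0.558] wrist [0.914 0.313] perp dist of bar top 0.21 along -0.302
60 0.12 elbow [0.527 0.58 ] wrist [0.886 0.313] perp dist of bar top 0.218 along -0.263
60 0.15 elbow [0.517 0.596] wrist [0.886 0.343] perp dist of bar top 0.236 along -0.261
60 0.18 elbow [0.507 0.611] wrist [0.886 0.373] perp dist of bar top 0.253 along -0.261
50 0.12 elbow [0.49  0.635] wrist [0.848 0.367] perp dist of bar top 0.254 along -0.207
50 0.15 elbow [0.479 0.65 ] wrist [0.848 0.397] perp dist of bar top 0.273 along -0.207
50 0.18 elbow [0.468 0.663] wrist [0.848 0.427] perp dist of bar top 0.292 along -0.21
45 0.12 elbow [0.469 0.661] wrist [0.826 0.392] perp dist of bar top 0.269 along -0.176
45 0.15 elbow [0.458 0.675] wrist [0.826 0.422] perp dist of bar top 0.289 along -0.177
45 0.18 elbow [0.446 0.687] wrist [0.826 0.452] perp dist of bar top 0.309 along -0.182
```

```bash
python3 - <<'E'
from h import *
O=down(np.pi/2)
move_ptp([.52,-.12,.36],O)
move_ptp([.64,.025,.36],O)
sleep(.15)
print(current_clock(),current_position(),current_joint_pos())
c=capture("wrist"); cv2.imwrite("pics/w1.png",c["image"]); np.savez("w1.npz",**c)
for q in ("tray","bar_mid"):
    for s in silhouettes("wrist",q):
        P,_=cloud(c,s["region"])
        print(q,s["conf"],s["xy"],len(P))
        if len(P)<50: continue
        zz=np.percentile(P[:,2],[2,50,98]); top=P[P[:,2]>zz[2]-.006]; r=rect(top[:,:2]); print(zz.round(4),r[0].round(4),np.round(r[1],3),round(r[2],3))
E
```

```text
3.7 [0.63925452 0.02319314 0.36035601] [-7.13022520e-02  3.33276086e-01  1.21469519e+00 -5.87862281e-04
  1.59358341e+00 -1.63996710e+00]
tray 0.78 [277.9, 88.6] 22032
[0.0101 0.0449 0.0605] [0.5569 0.0251] [0.232 0.149] -0.272
bar_mid 0.93 [304.5, 94.8] 1612
[0.012  0.2116 0.2132] [0.5606 0.0396] [0.04  0.024] 1.407
```

View pics/w1.png

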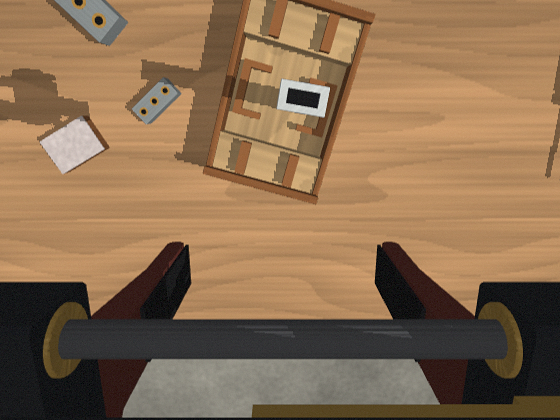

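Wrist view: tray about (290,95), bar top at (304,97), and tray and bar fully visible. Wrist tray (0.5569, 0.0251) and bar (0.5606, 0.0396, top z 0.212) match the mean of the top and side views within 1 mm, and the sizes are right (232x149, 40x24). I'll grasp the bar with the tool tilted 75°.

```bash
python3 - <<'E'
from h import *
yaw=1.407+np.pi/2; h=np.array([np.cos(yaw),np.sin(yaw)]); b=np.array([.5607,.0396])+h*.006
O=tilt(yaw,np.deg2rad(75),1)
move_ptp([*b,.32],O)
print(current_clock(),current_joint_pos().round(2) if hasattr(current_joint_pos(),'round') else current_joint_pos())
print("hit",servo_line([*b,.112],O,rate=.2,contact_N=15),current_position(),current_force())
move_gripper(0.0)
print("gap",current_finger_gap(),current_force(),current_clock())
print("tcp",current_position(),"want",b)
servo_line([*b,.225],O,rate=.12)
print(current_clock(),current_position(),current_finger_gap(),current_force(),current_torque())
c=capture("side"); cv2.imwrite("pics/s2.png",c["image"])
E
```

```text
4.8833 [-0.1   0.98  0.76  0.15  2.7  -1.42]
hit False [0.55540109 0.04052283 0.11332862] [0.53001218 0.95918877 0.29407538]
gap 0.03991346797049987 [-1.07328353 -0.12284144  0.16570257] 6.875
tcp [0.5547508  0.0405492  0.11196344] want [0.55478031 0.04057839]
7.9667 [0.55452654 0.04060449 0.22412884] 0.039630827210197735 [-0.48954188 -0.37939059 -1.15465914] [-0.08672386 -0.87932925  0.01323964]
```

View pics/s2.png

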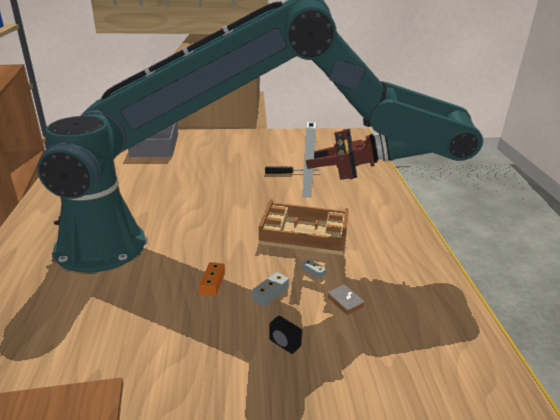

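The bar hangs upright in the fingers, clear of the tray (bar at (309,160)). Gap is 40 mm, equal to the bar width. Next I carry it left and lay it down.

```bash
python3 - <<'E'
from h import *
p=current_position()
q1=inverse_kinematics([.57,.235,.25],tilt(2.978,np.deg2rad(75),1)); print(q1 is not None)
O2=tilt(np.pi,np.deg2rad(-15),1)
servo_line([.56,.235,.24],tilt(2.978,np.deg2rad(75),1),rate=.15) if q1 is not None else None
move_ptp([.56,.235,.25],O2)
print(current_clock(),current_finger_gap(),current_position())
servo_line([.56,.235,.05],O2,rate=.15)
c=capture("side"); cv2.imwrite("pics/s3.png",c["image"][60:360,150:550])
print(current_clock(),current_finger_gap(),current_force())
E
```

```text
True
10.8667 0.03955817337365152 [0.56007747 0.23467266 0.2496338 ]
12.4 0.0404466752792198 [ 0.05526212  0.94463461 -3.0040773 ]
```

View pics/s3.png

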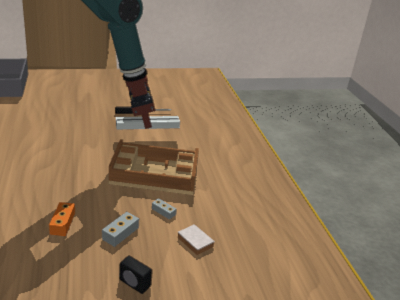

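The bar is held level above the bench, left of the tray (crop (148,122)). Next I lower it and let go.

```bash
python3 - <<'E'
from h import *
O2=tilt(np.pi,np.deg2rad(-15),1)
print(servo_line([.56,.235,.015],O2,rate=.1,contact_N=10))
print(servo_line([.56,.235,.0045],O2,rate=.02,contact_N=6), current_position(),current_force())
move_gripper(.08)
print(current_clock(),current_finger_gap(),current_force())
h=np.array([-1,0,0]);z=Ro.from_quat(O2).as_matrix()[:,2]
p=np.array(current_position())
servo_line(p-z*.1,O2,rate=.2)
O=down(np.pi/2)
move_ptp([.62,.2,.27],O); sleep(.1)
for cam in ("wrist","top"):
    c=capture(cam); cv2.imwrite(f"pics/b4{cam}.png",c["image"])
    for s in silhouettes(cam,"bar_mid")[:2]:
        P,_=cloud(c,s["region"]); 
        if len(P)<50: continue
        zz=np.percentile(P[:,2],[2,50,98]); top=P[P[:,2]>zz[1]-.006]; r=rect(top[:,:2]); print(cam,s["conf"],zz.round(4),r[0].round(4),np.round(r[1],3),round(r[2],3))
print(current_clock())
E
```

```text
False
True [0.56029595 0.23518092 0.0062041 ] [-1.39103859  0.50420493  3.74647248]
14.1583 0.08002381889091079 [-0.25426756 -0.24261978  0.66226916]
wrist 0.63 [0.0213 0.0236 0.0253] [0.56   0.2353] [0.198 0.04 ] -0.0
15.9083
```

View pics/b4wrist.png

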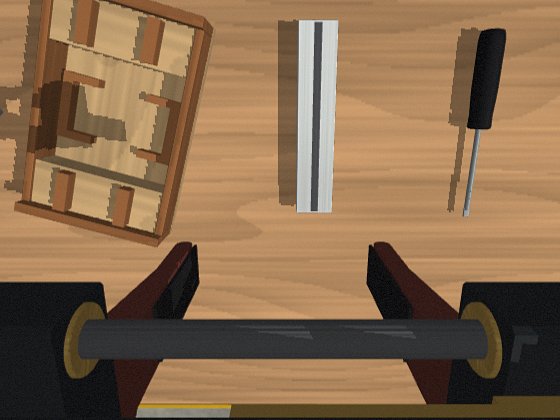

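The bar lies flat at (318,115) in the wrist view, measured at (0.560, 0.2353) with its top at 24 mm. That matches where the fingers released it, so the wrist camera is within 1 mm. Next is the block.

```bash
python3 - <<'E'
from h import *
jaw=.80-np.pi/2
O=down(jaw); y=Ro.from_quat(O).as_matrix()[:2,1]
b=np.array([.4455,-.2203])
move_ptp([.5,-.05,.25],down(-.3))
p=b+y*.07
move_ptp([*p,.22],O); sleep(.1)
c=capture("wrist"); cv2.imwrite("pics/w5.png",c["image"])
for s in silhouettes("wrist","block_mid")[:3]:
        P,_=cloud(c,s["region"]); 
        if len(P)<50: continue
        zz=np.percentile(P[:,2],[2,50,98]); top=P[P[:,2]>zz[1]-.004]; r=rect(top[:,:2]); print(s["conf"],s["xy"],zz.round(4),r[0].round(4),np.round(r[1],3),round(r[2],3))
print(current_clock(),current_joint_pos())
E
```

```text
0.96 [280.5, 108.6] [0.0276 0.0296 0.0313] [ 0.4453 -0.2208] [0.09 0.04] 0.787
0.85 [151.2, 179.5] [0.0039 0.0294 0.0311] [ 0.3072 -0.1755] [0.09  0.041] 1.336
0.52 [402.9, 217.5] [0.0099 0.0505 0.0528] [ 0.464  -0.3779] [0.065 0.034] -0.772
18.3583 [-7.39938134e-01  1.88223932e-01  1.76328270e+00  2.64896835e-04
  1.18974242e+00  2.83211076e-02]
```

View pics/w5.png

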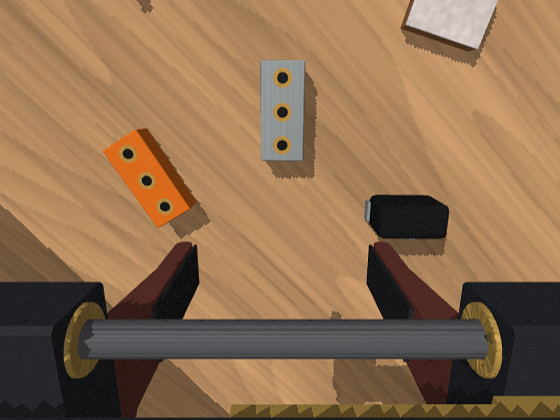

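The grey block is at (282,110), with the orange one at (147,178) and the tape at (407,217) well clear of the jaws. Block measured at (0.4453, -0.2208), top at 30 mm, 90x40, so I grasp it.

```bash
python3 - <<'E'
from h import *
O=down(.787-np.pi/2); b=[.4453,-.2208]
move_ptp([*b,.12],O)
print(servo_line([*b,.006],O,rate=.15,contact_N=12),current_position())
move_gripper(0.0); print("gap",current_finger_gap(),current_clock())
servo_line([*b,.15],O,rate=.2)
t=np.array([.557,.0248]); Op=down(-.272)
move_ptp([*t,.16],Op); 
print(current_clock(),current_finger_gap(),current_position(),current_force())
servo_line([*t,.075],Op,rate=.15); sleep(.05)
for cam in ("wrist","side","top"):
    c=capture(cam); cv2.imwrite(f"pics/p6{cam}.png",c["image"])
    for q in ("block_mid","tray"):
      for s in silhouettes(cam,q):
        if s["conf"]<.3: continue
        P,_=cloud(c,s["region"]); 
        if len(P)<50: continue
        zz=np.percentile(P[:,2],[2,50,98]); top=P[P[:,2]>zz[2]-.006]; r=rect(top[:,:2]); print(cam,q,s["conf"],s["xy"],zz.round(4),r[0].round(4),np.round(r[1],3),round(r[2],3))
E
```

```text
False [ 0.44601373 -0.22166725  0.00698295]
gap 0.03968564522286562 20.525
22.4417 0.03970557602478465 [0.55633265 0.0238816  0.15927462] [ 0.22674429  0.00657196 -2.71338178]
wrist block_mid 0.9 [321.6, 397.9] [0.0001 0.0057 0.0149] [ 0.5529 -0.1169] [0.016 0.007] -0.29
wrist block_mid 0.78 [279.6, 249.0] [0.0814 0.0995 0.1008] [0.5583 0.024 ] [0.09 0.04] 1.301
wrist tray 0.83 [271.4, 168.6] [0.0107 0.0456 0.0604] [0.5644 0.0491] [0.234 0.1  ] -0.275
side block_mid 0.7 [312.9, 269.3] [0.0012 0.0186 0.0227] [ 0.5581 -0.1448] [0.062 0.029] -0.854
side block_mid 0.65 [211.1, 280.4] [0.002  0.029  0.0329] [ 0.3049 -0.1755] [0.094 0.041] 1.324
side block_mid 0.64 [307.4, 211.2] [0.0172 0.0988 0.1026] [0.5552 0.0228] [0.095 0.041] 1.36
side tray 0.63 [303.3, 228.1] [0.0017 0.0372 0.0614] [0.5553 0.0239] [0.232 0.155] -0.269
top block_mid 0.71 [348.3, 272.3] [0.0189 0.0305 0.0359] [ 0.3099 -0.1726] [0.089 0.039] 1.35
top block_mid 0.61 [345.0, 185.7] [0.014  0.021  0.0263] [ 0.562  -0.1414] [0.06  0.026] -0.855
top tray 0.68 [273.3, 193.9] [0.0086 0.0261 0.0614] [0.4856 0.0486] [0.076 0.014] 1.518
```

View pics/p6wrist.png

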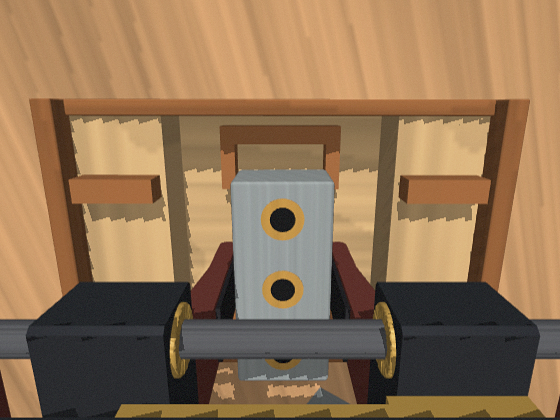

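View pics/p6side.png

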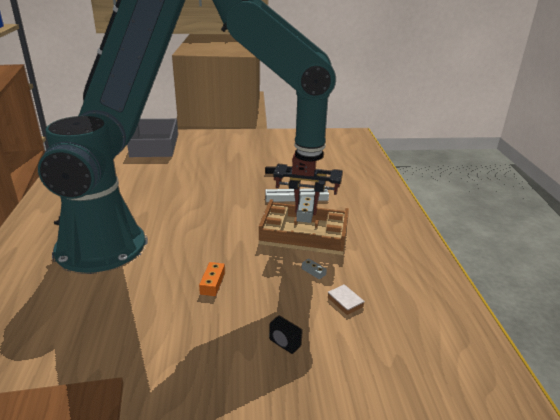

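The block is held level, holes up, centred between the saddles (wrist view: block at col 282, saddle edges at cols 180 and 380). Measured yaw is 1.301 against a target of 1.299. Lowering it now.

```bash
python3 - <<'E'
from h import *
t=np.array([.557,.0248]); Op=down(-.272)
print(servo_line([*t,.030],Op,rate=.06,contact_N=10),current_position(),current_force())
print(servo_line([*t,.0155],Op,rate=.02,contact_N=8),current_position(),current_force(),current_clock())
p=current_position(); print(p)
E
```

```text
False [0.55725749 0.02478728 0.03013168] [ 0.18397204 -0.10940793 -3.09066672]
True [0.55694059 0.02481389 0.01799402] [-0.68425699  0.25219104  4.30108577] 25.15
[0.55694059 0.02481389 0.01799402]
```

```bash
python3 - <<'E'
from h import *
t=np.array([.557,.0248]); Op=down(-.272)
move_gripper(.058); print(current_finger_gap(),current_force())
servo_line([*t,.13],Op,rate=.15)
y=Ro.from_quat(Op).as_matrix()[:2,1]
move_ptp([*(t+y*.08),.22],Op); sleep(.1)
c=capture("wrist"); cv2.imwrite("pics/w7.png",c["image"])
for q in ("block_mid","tray"):
  for s in silhouettes("wrist",q):
    if s["conf"]<.3: continue
    P,_=cloud(c,s["region"])
    zz=np.percentile(P[:,2],[2,50,98]); top=P[abs(P[:,2]-zz[2])<.006]; r=rect(top[:,:2]); print(q,s["conf"],s["xy"],zz.round(4),r[0].round(4),np.round(r[1],3),round(r[2],3))
print(current_clock())
E
```

```text
0.05802554538466961 [ 0.09574282 -0.4615509  -0.01402663]
block_mid 0.96 [283.3, 95.7] [0.0397 0.0416 0.0433] [0.5574 0.0245] [0.089 0.04 ] 1.301
block_mid 0.81 [324.4, 254.5] [0.0034 0.0195 0.0212] [ 0.5581 -0.1414] [0.055 0.027] -0.859
tray 0.69 [305.5, 90.1] [0.0104 0.0454 0.0605] [0.5571 0.0249] [0.232 0.148] -0.275
27.3583
```

View pics/w7.png

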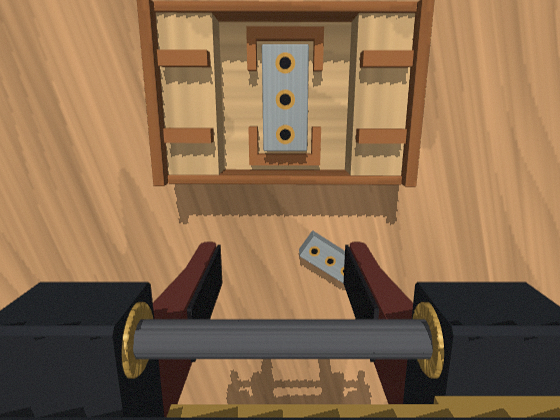

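The block sits inside the ribs at (285,98). Its top is at 41.6 mm (42 expected), within 1 mm of the tray centre. Now back for the bar.

```bash
python3 - <<'E'
from h import *
O=down(np.pi/2); b=[.560,.2353]
move_ptp([.56,.15,.25],down(1.4))
move_gripper(.07)
move_ptp([*b,.12],O); sleep(.1)
c=capture("top"); 
print(servo_line([*b,.005],O,rate=.12,contact_N=12),current_position())
move_gripper(0.0); print("gap",current_finger_gap(),current_clock())
servo_line([*b,.17],O,rate=.15)
t=np.array([.557,.0249]); Op=down(np.pi/2-.273)
move_ptp([*t,.17],Op)
print(current_clock(),current_finger_gap(),current_position(),current_force(),current_torque())
servo_line([*t,.095],Op,rate=.12); sleep(.05)
for cam in ("wrist","side"):
    c=capture(cam); cv2.imwrite(f"pics/q8{cam}.png",c["image"])
    for s in silhouettes(cam,"bar_mid")[:2]:
        P,_=cloud(c,s["region"]); 
        if len(P)<50: continue
        zz=np.percentile(P[:,2],[2,50,98]); top=P[abs(P[:,2]-zz[1])<.006]; r=rect(top[:,:2]); print(cam,s["conf"],s["xy"],zz.round(4),r[0].round(4),np.round(r[1],3),round(r[2],3))
        A=np.c_[top[:,:2]-top[:,:2].mean(0),np.ones(len(top))]; print("slopes",np.linalg.lstsq(A,top[:,2],rcond=None)[0].round(3))
E
```

```text
False [0.56070193 0.23548102 0.0057067 ]
gap 0.03947314628734753 31.4667
33.5667 0.0397946801738107 [0.55703111 0.02569936 0.16974374] [-0.7885955   0.79376365 -2.70240584] [ 0.04253039 -0.14453658  0.01538486]
wrist 0.76 [282.1, 180.7] [0.1128 0.1142 0.1155] [0.5403 0.0302] [0.163 0.042] -0.261
slopes [0.002 0.    0.114]
wrist 0.71 [228.5, 124.7] [0.011  0.046  0.0606] [0.5573 0.0252] [0.213 0.15 ] -0.274
slopes [ 0.012 -0.003  0.047]
side 0.58 [310.2, 203.7] [0.0918 0.1126 0.1172] [0.5566 0.0242] [0.2   0.048] -0.27
slopes [0.025 0.088 0.114]
```

View pics/q8wrist.png

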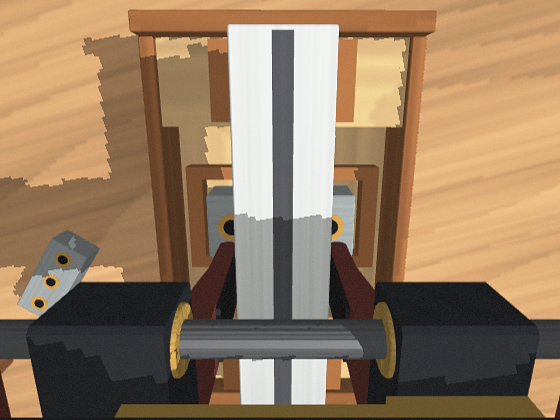

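View pics/q8side.png

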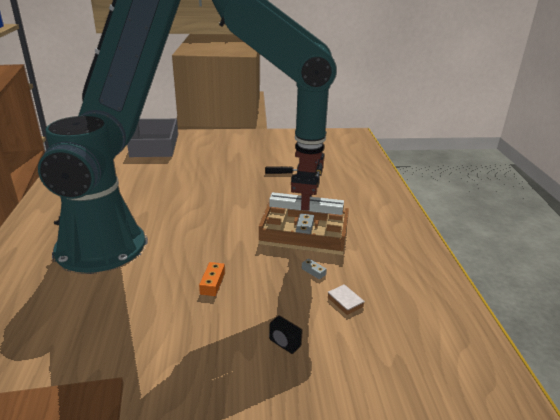

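The bar is held level, wide face down, centred over the cheeks (wrist cols 228–338, groove at 283) with the block beneath it. Lowering with a contact stop.

```bash
python3 - <<'E'
from h import *
t=np.array([.557,.0249]); Op=down(np.pi/2-.273)
print(servo_line([*t,.060],Op,rate=.06,contact_N=10),current_position())
print(servo_line([*t,.0475],Op,rate=.02,contact_N=8),current_position(),current_force())
z=current_position()[2]
if z<.056:
    move_gripper(.06); print(current_finger_gap(),current_force())
    servo_line([*t,.16],Op,rate=.12)
    y=Ro.from_quat(Op).as_matrix()[:2,1]
    move_ptp([*(t+y*.09),.25],Op); sleep(.1)
    c=capture("wrist"); cv2.imwrite("pics/w9.png",c["image"])
    for q in ("bar_mid","tray","block_mid"):
      for s in silhouettes("wrist",q)[:2]:
        P,_=cloud(c,s["region"])
        if len(P)<50: continue
        zz=np.percentile(P[:,2],[2,50,98]); top=P[abs(P[:,2]-zz[2])<.005]; r=rect(top[:,:2]); print(q,s["conf"],s["xy"],zz.round(4),r[0].round(4),np.round(r[1],3),round(r[2],3))
        if q=="bar_mid":
            top=P[abs(P[:,2]-zz[1])<.006];A=np.c_[top[:,:2]-top[:,:2].mean(0),np.ones(len(top))]; print("slopes",np.linalg.lstsq(A,top[:,2],rcond=None)[0].round(4))
    c=capture("side"); cv2.imwrite("pics/s9.png",c["image"])
print(current_clock())
E
```

```text
False [0.55703514 0.02488439 0.05985485]
True [0.55718854 0.02489879 0.05109575] [-0.8935016  -0.15802386  4.3251902 ]
0.0602285712557853 [ 0.12816233 -0.91091451  0.93497838]
bar_mid 0.86 [283.3, 94.0] [0.0681 0.0697 0.0712] [0.5711 0.0213] [0.171 0.04 ] -0.273
slopes [0.0005 0.0008 0.0697]
tray 0.91 [304.0, 117.1] [0.0104 0.0447 0.0603] [0.5773 0.0198] [0.19  0.148] -0.277
block_mid 0.94 [129.1, 138.8] [-0.0006  0.0193  0.0212] [ 0.5593 -0.1438] [0.061 0.027] -0.851
38.3417
```

View pics/w9.png

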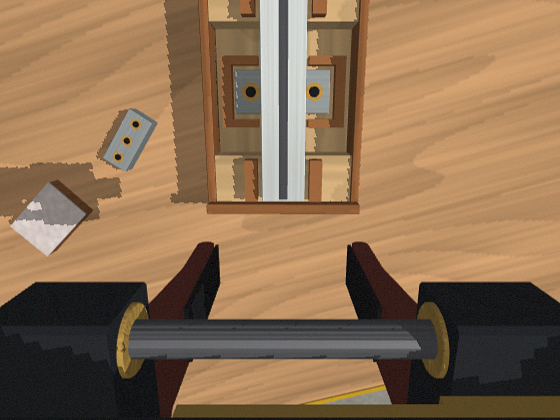

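View pics/s9.png

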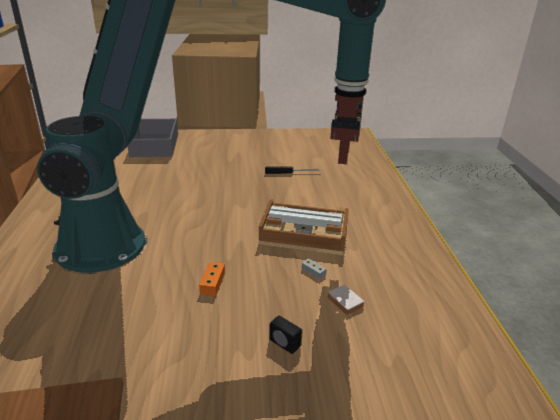

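The bar lies between the cheeks with its top at 69.7 mm and near-zero slope. Its visible end is within 1 mm of the ideal position, and the block is under it at (283,92). Everything is released, so I hand in.

```bash
python3 - <<'E'
from h import *
print(current_qvel(),current_force()); close_job(); print(current_clock())
E
```

```text
[-0.00127073 -0.00096233 -0.01380088 -0.00197121  0.00070205  0.00057278] [0.34920819 0.06673805 0.20551884]
the job is handed in; nothing more can be done
the job is handed in; nothing more can be done
```

The job is done and handed in at about 38 s of the 72 s allowed. I lifted the bar out with a tilted side grasp and laid it flat on the bench to the left. I then put the large grey block in the pocket and laid the bar across both saddles.

My last checks, before handing in:
- **Block:** its top measured 41.6 mm (42 expected). It was within 1 mm of the tray centre and within about 0.03 rad of square, holes up. I measured this before the bar went on top. Afterwards the block was visible in its place under the bar, but I did not measure it again.
- **Bar:** its top measured 69.7 mm (70 expected), with slope below 0.001, and its yaw was within about 0.004 rad of the tray's. One end was out of the wrist picture, so I checked the centre from the visible end, which was within 1 mm.
- **Robot and other things:** the gripper was open and clear of everything. The tape, offcut and screwdriver showed no visible shift in the side picture, though I did not re-measure them.

The top and side cameras disagreed with each other by about 5–6 mm. I used the wrist camera instead; it matched their mean and the finger positions within about 1 mm.

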